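Clean the mill plate, then hold the spread clip at the spindle groove

TASK

First use the wooden scraper block, not the fingers, to push the three lumps of rock sugar off the mill's plate into its catch pan. Then take the clip pliers from their stand, squeeze the handles fully so that the snap ring on their tips spreads, and slide the ring gently down over the mill's spindle until it lies within the groove. Finish while still holding the pliers upright and squeezed there, the spread ring around the groove without resting or pressing on the mill; leave the other things on the counter where they are.

Things in the scene. Friction and masses are not known exactly. Their poses are not given: they have to be found in the camera images.
- mill: Fixed table mill. Flat metal base plate 130 x 300 mm (x, y), 25 mm high; origin: centre of its underside, on the counter, z up. At y = -85 mm a round stone, radius 58, top at z = 45 mm, with an upright steel spindle through its centre. The bare part of the plate, y from -20 to 150 mm, carries the sugar lumps and the scraper; at its +x edge lies the open catch pan.
- spindle_groove (a point): Centre of the spindle's groove, on the spindle's axis, 66 mm above the counter. Spindle radius 14 mm; groove radius 10, from 60 to 72 mm above the counter; above it the spindle runs to 98 mm with its top 5 mm tapered to radius 9. Axes as the mill's.
- plate_middle (a point): Middle of the bare part of the plate, on its top face (25 mm above the counter), in the mill's frame at x 0, y 75 mm. Axes as the mill's. The catch pan stands on the counter against the plate's +x edge: mill x 65 to 150, y 5 to 145 mm, floor 3 mm, walls 20 mm high and 3 mm thick, none on the plate's side.
- scraper: Wooden scraper block, about 160 g, on the plate at the lumps' -x side, mill x near -48, y 75 mm, square to the mill within 0.06 rad. Origin: centre of its underside. Foot 30 (x) x 110 (y) x 22 mm high; on it a grip rib 22 (x) x 80 (y) mm up to z = 65: grip its 22 mm. Push along mill +x until its +x face is at the plate's edge (mill x 65): the lumps are then in the pan. It may stay there.
- lump0: Pale lump of rock sugar, 24 x 19 x 14 mm, 11 g, lying on the plate between the scraper and the pan. Origin: centre of its underside.
- lump1: Pale lump of rock sugar, 20 x 22 x 16 mm, 11 g, lying on the plate between the scraper and the pan. Origin: centre of its underside.
- lump2: Pale lump of rock sugar, 25 x 18 x 15 mm, 11 g, lying on the plate between the scraper and the pan. Origin: centre of its underside.
- stand: Fixed wooden stand: base 130 x 100 x 10 mm (x from -47 to 83 mm) with two posts at y = -37 and +37 mm (18 mm thick, 36 mm in x, seat at 72 mm, rims to 81 mm) that carry the pliers' cross bar. Origin: centre between the posts, on the counter. The pliers lift straight up out of it.
- pliers: Clip pliers, 220 g, upright in the stand, tips down, handles up, x, y and yaw as the stand (1.5 mm play). Origin: on the pliers' axis at the snap ring's level, 28 mm above the counter at the start; z up. Pivot at z = 50 mm with a cross bar along y, 84 x 22 x 12 mm. Two rubber handles side by side along y, z from 66 to 108, 12 mm wide in x. The ring stays on the tips, it cannot drop off.
- grip_point (a point): Where to grip: between the handles, on the pliers' axis at z = 87 mm (115 mm above the counter at the start); fingers close along the pliers' y. The handles measure here 51 mm over their outsides when relaxed (leaning out 0.24 rad, 61 mm at the top) and 34 mm when fully squeezed (upright and parallel).
- clip_center (a point): Middle of the steel snap ring, at the pliers' x = 28 mm, z = 0 (mid-thickness); axes as the pliers'. The ring lies level, 4 mm thick, about 46 mm across. Relaxed, its sides are 24 mm apart and it cannot pass the 28 mm spindle; fully spread, its round opening has radius 17.5 mm around this point.
- lever_l (a joint): Squeeze of the pliers: 0 relaxed, 0.24 rad fully squeezed, a hard stop (ring fully spread; the ring follows the handles). Sprung: 2 N at each handle at the start, about 7 N at the stop; a grip of 15 to 20 N holds it at the stop. Springs back when let go.
- mug: Terracotta mug, bystander.
- sugar_jar: Glass jar with wooden cap, bystander.
- spice_pot: Small dark wooden spice pot, 42 mm across, 66 mm high, between mill and stand, bystander.
- dish: Small blue bowl near the robot, bystander.
- spoon: Metal spoon with wooden handle, bystander.
- brush: Brush, bystander.
- saucer: White saucer, bystander.

How it is judged (in metres and radians):
On the way, in this order (a step that is already met when the one before it is completed fails the run):
1. all three sugar lumps are in the catch pan (x of lump0 in the frame of mill between 0.06 and 0.15 m and y of lump0 in the frame of mill between 0.005 and 0.145 m and z of each of lump0, lump1, lump2 in the frame of mill below 0.035 m and (x of lump0 in the frame of mill above 0.067 m or z of lump0 in the frame of mill below 0.021 m) and x of lump1 in the frame of mill between 0.06 and 0.15 m and y of lump1 in the frame of mill between 0.005 and 0.145 m and (x of lump1 in the frame of mill above 0.067 m or z of lump1 in the frame of mill below 0.021 m) and x of lump2 in the frame of mill between 0.06 and 0.15 m and y of lump2 in the frame of mill between 0.005 and 0.145 m and (x of lump2 in the frame of mill above 0.067 m or z of lump2 in the frame of mill below 0.021 m)), for 0.2 s.
2. the pliers are lifted clear of the stand and squeezed, the ring spread (height (world z) of clip_center above 0.105 m and value of joint lever_l above 0.19 rad), for 0.2 s.
At the end, for the whole second after the job is handed in: Pliers still gripped (over 3 N), lever over 0.19 rad, upright within 0.12 rad, pressing on the mill under 6 N; ring middle within 4.5 mm of the spindle axis and of the groove's mid-height; all three lumps inside the pan's outline, off the plate (all of step 1 and value of joint lever_l above 0.19 rad and horizontal distance between clip_center and spindle_groove below 0.0045 m and z of clip_center in the frame of spindle_groove between -0.0045 and 0.0045 m and angle between pliers's own z axis and vertical below 0.12 rad and contact force between the fingers and pliers above 3 N and contact force between pliers and mill below 6 N); the arm keeps its last pose, push and grip.
It fails at once if the fingers push a sugar lump (over 0.5 N) (contact force between the fingers and lump0 above 0.5 N or contact force between the fingers and lump1 above 0.5 N or contact force between the fingers and lump2 above 0.5 N).
It fails at once if the pliers are rammed against the mill (over 40 N) (contact force between pliers and mill above 40 N).
It fails at once if a bystander is moved by more than 30 mm (distance of any of mug, sugar_jar, spice_pot, dish, spoon, brush, saucer from where it was at the start of the episode above 0.03 m).
It also fails if it takes over 54 s, if anything falls off the work surface, if the arm or the gripper's body presses on something with over 40 N, if the wrist force passes 120 N, or if a joint passes its speed limit or range.

ROBOT

A 6-joint arm with a two-finger parallel gripper is mounted at the origin on the work surface. World frame = base frame: x ahead of the robot, y to its left, z up, the work surface at z = 0. Lengths are in mm, angles in rad, forces in N, time in s.
With the tool pointing down it reaches from about 350 to 775 mm from the base axis. Payload 7.3 kg.
Tool frame: the origin (TCP) lies midway between the tips of the shut fingers; the grasp point (between the pads) lies 19 mm behind it; x points along the fingers, y is the direction in which the jaws open and shut, and the axes are right-handed (so a half turn about x gives the same grasp; the last joint's range is limited). The gripper opens to 92 mm and grips with 3 to 60 N. Pads are 19 mm wide; open, the fingers measure 130 mm over their backs; the gripper's body (75 mm by 190 mm) begins 47 mm behind the grasp point.
Start: joints at [1.022, 0.342, 1.524, -0, 1.275, -0.146], TCP at [205.786, 483.008, 226.741] pointing down, gripper open.
Joint ranges: [-2.53, 2.53], [-0.77, 2.02], [0.04, 2.7], [-1, 4.14], [0.28, 2.66], [-3.11, 3.11]. Speed limits (rad/s): [2.57, 2.57, 3.14, 3.14, 3.14, 3.14].

INTERFACE

Orientations are given as [roll, pitch, yaw] about the fixed x, y, z axes, in that order (R = Rz(yaw) Ry(pitch) Rx(roll)).
In Python, from plant import get_obs, capture, close_job gives the robot as it stands. The module is installed in compiled form; this text tells all that it offers.
- The arm moves only by the tool send_rows, never from a script. Its argument "moves" is a list of rows, each a list of 4 numbers: the shift along the tool's x, y, z in mm, then the turn about the tool's x in degrees. In form: [[tx, ty, tz, yaw], ...]. A call has 1 to 8 rows; each row shifts and turns the commanded pose from where the row before left it, along the tool's axes as they then stand; what a row does not reach is not made up. A row lasts 1/8 s, in which the tool goes at most 62.5 mm and 10.7 degrees, less where a joint would pass 70% of its speed; a pose out of reach is approached as far as the arm can. A call with a gripper value outside its range is refused whole. "hand" is the opening, from 0 (shut) to 1 (fully open), set as the call begins (left out, the last holds). The fingers move at their own pace and stop on an object; the grip force is fixed at half the most. Time passes only in rows, so rows that do not move let the fingers close. It gives the time, the measured TCP pose, the force and the opening at its end, in the units of the state.
- get_obs(): the state, without advancing time (a new reading comes with each control period).
- capture(name): name is "scene" or "side" or "wrist"; returns a dict with "image" (480x640x3 uint8, red, green, blue), "K" (3x3 intrinsics, pixels), "position" and "attitude" of the camera in the world; the wrist camera has in their place "mount" (4x4, takes a point from camera to tool coordinates, whose origin is the TCP and whose axes are the tool frame's). Camera axes: x right, y down, z forward; pixel columns grow to the right and rows downward; lengths in mm; the calibration is good to about 2 mm. A picture is of the moment at which its call begins: read the wrist's pose just before it. There is no depth.
- close_job(): hands the job in, once; it reports no verdict.
The state is a dict: "time": time; "joint_positions": joint angles; "dq": joint speeds; "tau": joint torques, N m; "tool_pos": TCP position; "tcp_rot": TCP orientation; "contact_force": force on the tool from outside, world axes, zero at the start; "moment": the same for the moment, N m; "grip_width": finger opening in mm.
Only numpy, scipy, OpenCV 4.12 (cv2) and the standard library are available. Lean on these libraries where they do the work, as an engineer would, in place of code of your own. Each camera call takes 0.05 s, during which the arm holds its last target. There are 200 camera calls.

## Working session

There is one attempt and no reset: what is moved stays moved. The work goes in short steps, Python scripts to look and compute and a tool call to move; the robot and the scene stay as the last step left them, time stands still between calls to the robot, and variables do not carry over. Pictures are saved under pics/ and viewed, about 8 in all and at most 12, crops included, and the job is handed in when it is done.

Besides the shell and the picture viewer there is one more tool, called after "Request:" by a JSON object that holds its "api" and its "payload". send_rows: Moves the arm, as the interface text tells. Its arguments: {"type":"object","properties":{"moves":{"type":"array","items":{"type":"array","items":{"type":"number"}}},"hand":{"type":"number"}},"required":["moves"]}

```bash
mkdir -p pics
python3 - <<'E'
from plant import *
import cv2,numpy as np,pickle
o=get_obs();print(o)
d={}
for n in("scene","side"):
    c=capture(n);d[n]=c;cv2.imwrite(f"pics/{n}0.png",c["image"][:,:,::-1])
    print(n,c["K"],c["position"],c["attitude"])
c=capture("wrist");d["wrist"]=c;cv2.imwrite("pics/wrist0.png",c["image"][:,:,::-1]);print(c["K"],c["mount"])
d["obs"]=o
pickle.dump(d,open("d0.pkl","wb"))
E
```

```text
{'time': 0.0, 'joint_positions': array([ 1.02201480e+00,  3.42720331e-01,  1.52505293e+00, -1.60463232e-05,
        1.27540322e+00, -1.46015874e-01]), 'dq': array([-1.05215730e-04,  8.79337575e-04, -1.01062757e-05, -1.53289197e-03,
        5.15147769e-04, -6.89584597e-04]), 'tau': array([-4.29802794e-04, -4.31228828e+01, -2.44219851e+01,  7.17144390e-02,
        5.59333863e-02, -1.47729434e-04]), 'tool_pos': array([205.54802378, 482.62544151, 226.03367831]), 'tcp_rot': array([-1.70712468,  1.56921242, -2.10988565]), 'contact_force': array([-0.93140427,  0.06753654, -0.76051438]), 'moment': array([0.04204578, 0.00212506, 0.00978055]), 'grip_width': 91.74767211508592}
scene [[516.53667567   0.         317.38863235]
 [  0.         516.53667567 233.7020292 ]
 [  0.           0.           1.        ]] [1122.04391262  526.74150968 1018.50120239] [-2.43731716  0.01543247  2.28637162]
side [[503.98122158   0.         312.52373405]
 [  0.         503.98122158 250.20324383]
 [  0.           0.           1.        ]] [  -59.2168918  -1143.40113346   868.22408043] [-2.09147782 -0.02355652 -0.47552592]
[[428.92548754   0.         315.58942359]
 [  0.         428.92548754 244.78707733]
 [  0.           0.           1.        ]] [[-1.55957366e-03 -2.75750873e-01  9.61227873e-01 -1.57539883e+02]
 [ 9.99998187e-01 -1.48027630e-03  1.19782560e-03 -4.81565599e-01]
 [ 1.09258139e-03  9.61227998e-01  2.75752682e-01 -7.39947602e+01]
 [ 0.00000000e+00  0.00000000e+00  0.00000000e+00  1.00000000e+00]]
```

View pics/scene0.png

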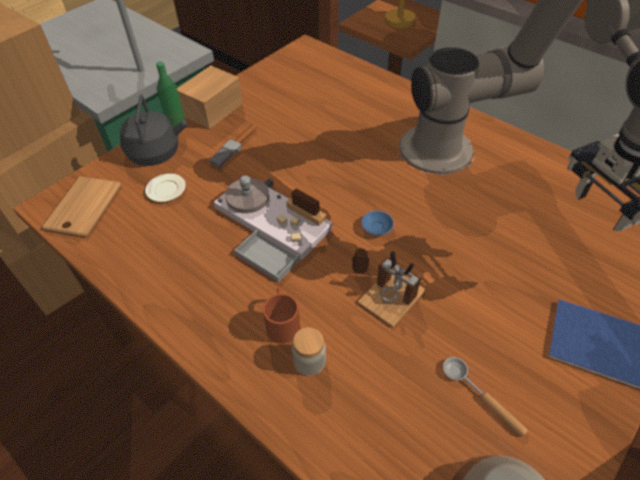

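View pics/side0.png

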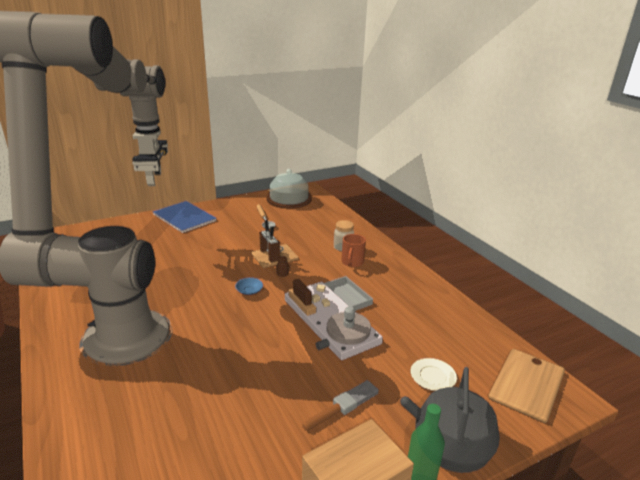

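```bash
cat > h.py <<'E'
import numpy as np,cv2,pickle
from scipy.spatial.transform import Rotation as R
def cam(c,obs=None):
    if "mount" in c:
        T=np.eye(4);T[:3,:3]=R.from_euler("xyz",obs["tcp_rot"]).as_matrix();T[:3,3]=obs["tool_pos"]
        M=T@np.array(c["mount"]);return M[:3,:3],M[:3,3]
    return R.from_euler("xyz",c["attitude"]).as_matrix(),np.array(c["position"])
def ray(c,uv,obs=None):
    A,p=cam(c,obs);d=A@np.linalg.inv(c["K"])@np.array([*uv,1.]);return p,d/np.linalg.norm(d)
def plane(c,uv,z,obs=None):
    p,d=ray(c,uv,obs);return (p+d*(z-p[2])/d[2]).round(1)
def tri(rays):
    A=sum(np.eye(3)-np.outer(d,d) for p,d in rays);b=sum((np.eye(3)-np.outer(d,d))@p for p,d in rays)
    x=np.linalg.solve(A,b);return x.round(1),[np.linalg.norm(np.cross(x-p,d)).round(1) for p,d in rays]
def proj(c,X,obs=None):
    A,p=cam(c,obs);q=c["K"]@A.T@(np.array(X,float)-p);return (q[:2]/q[2]).round(1)
def snap(name,fn):
    from plant import get_obs,capture
    o=get_obs();c=capture(name);c["obs"]=o
    cv2.imwrite(f"pics/{fn}.png",c["image"][:,:,::-1]);pickle.dump(c,open(f"{fn}.pkl","wb"));return c,o
E
python3 - <<'E'
from h import *
d=pickle.load(open("d0.pkl","rb"));s,q=d["scene"],d["side"]
print("spindle top",tri([ray(s,(246,180)),ray(q,(349,312))]))
print("rib",tri([ray(s,(306,200)),ray(q,(302,289))]))
for uv in[(215,207),(330,227),(302,252),(248,178)]:print(uv,plane(s,uv,25))
print("pan",[plane(s,u,20) for u in[(235,253),(275,276),(300,255),(255,233)]])
print("stand base",[plane(s,u,10) for u in[(359,301),(394,322),(425,290)]])
print("spice",plane(s,(361,270),0),"post tops",plane(s,(384,265),81),plane(s,(411,283),81))
print("obs R",R.from_euler("xyz",d["obs"]["tcp_rot"]).as_matrix().round(3))
a=cv2.resize(s["image"][160:330,200:440],None,fx=3,fy=3,interpolation=2)[:,:,::-1]
cv2.imwrite("pics/s1.png",a)
E
```

```text
spindle top (array([ 517.8, -265.1,   88.4]), [np.float64(1.3), np.float64(1.3)])
rib (array([ 462.7, -104.9,   77.1]), [np.float64(0.8), np.float64(0.8)])
(215, 207) [ 600.3 -306.8   25. ]
(330, 227) [457.2 -28.8  25. ]
(302, 252) [563.8 -28.9  25. ]
(248, 178) [ 466.2 -320.    25. ]
pan [array([ 670.3, -155.7,   20. ]), array([656.4, -31.9,  20. ]), array([571.1, -29.1,  20. ]), array([ 592.7, -164.3,   20. ])]
stand base [array([577.1, 159.4,  10. ]), array([570.2, 252.9,  10. ]), array([453.3, 257.9,  10. ])]
spice [498.1 104.4   0. ] post tops [503.1 169.   81. ] [504.7 243.3  81. ]
obs R [[-0.001  0.392  0.92 ]
 [-0.001  0.92  -0.392]
 [-1.    -0.002 -0.   ]]
```

View pics/s1.png

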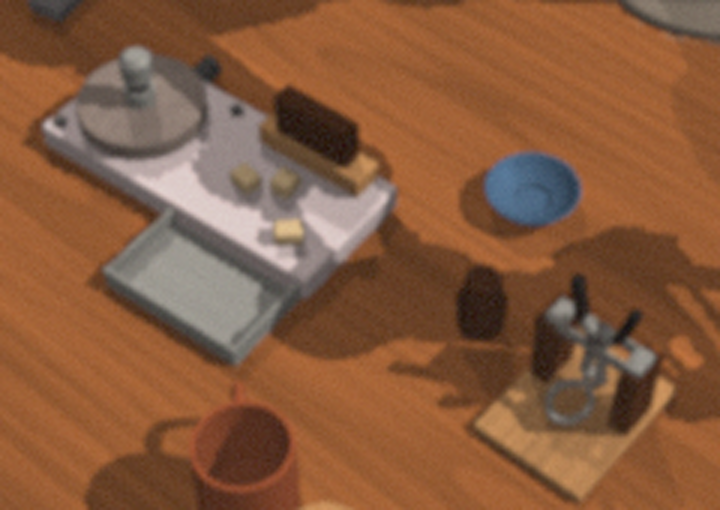

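The crop shows the mill with its spindle at crop (137,60), lumps at (245,180), (285,182) and (288,232), the rib at (315,125), and the stand at (590,370). Rough mill yaw is about +0.13 rad. I'll move the wrist camera over the mill.

Request:
{"api": "send_rows", "payload": {"moves": [[0,0,0,10],[0,0,0,10],[0,0,0,10],[0,0,0,10],[0,0,0,10],[0,0,0,9.5],[0,20,50,0],[0,20,50,0]], "hand": 1}}

```text
time: 1.15
tool_pos: [258.5, 388.0, 226.3]
tcp_rot: [-0.595, 1.57, -2.035]
contact_force: [0.7, -0.3, -0.9]
grip_width: 91.7
```

Request:
{"api": "send_rows", "payload": {"moves": [[0,20,55,0],[0,20,55,0],[0,20,55,0],[0,20,55,0],[0,20,55,0],[0,20,55,0],[0,20,55,0],[0,20,55,0]]}}

```text
time: 2.15
tool_pos: [474.4, -28.5, 226.6]
tcp_rot: [2.748, 1.571, 1.306]
contact_force: [0.0, 0.0, 0.0]
grip_width: 91.9
```

Request:
{"api": "send_rows", "payload": {"moves": [[0,6,55,0],[0,0,40,0],[0,0,10,0],[0,0,0,0],[0,0,0,0]]}}

```text
time: 2.78
tool_pos: [493.2, -128.6, 226.7]
tcp_rot: [-2.984, 1.57, 1.859]
contact_force: [-0.3, -0.4, -0.3]
grip_width: 91.7
```

Run:
```python
from h import *
c,o=snap("wrist","w1");print(o["time"],o["tool_pos"],o["tcp_rot"],o["contact_force"])
```

```text
2.775 [ 493.17545618 -128.61465233  226.74504181] [-2.984315    1.57018812  1.8589098 ] [-0.2978527  -0.38778921 -0.28785427]
```

View pics/w1.png

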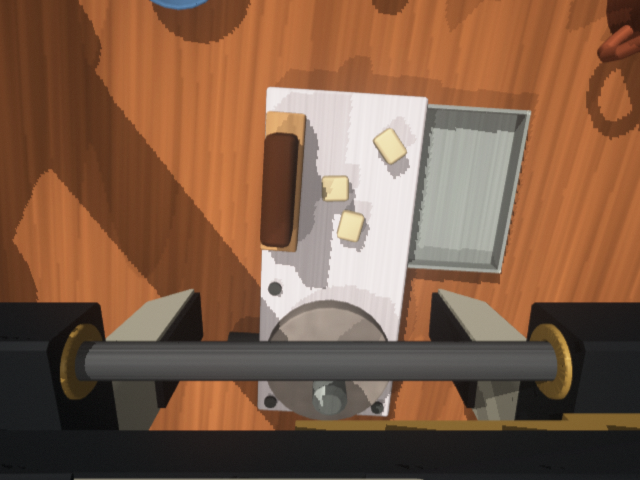

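The wrist view shows the whole plate: corners (268,88), (427,97), (258,409), (388,415), the rib spanning (262–298, 133–246), the spindle top near (330,390), and lumps at (390,146), (336,188), (351,226).

Run:
```python
from h import *
c=pickle.load(open("w1.pkl","rb"));o=c["obs"]
print(R.from_euler("xyz",o["tcp_rot"]).as_matrix().round(3))
im=c["image"]
P=[plane(c,u,25,o)[:2] for u in[(268,88),(427,97),(388,415),(258,409)]]
print("corners",P,[np.linalg.norm(P[i]-P[(i+1)%4]).round(1) for i in range(4)])
ctr=sum(P)/4
ex=(P[1]-P[0])/np.linalg.norm(P[1]-P[0]);ey=(P[0]-P[3]+P[1]-P[2]);yaw=np.arctan2(-ey[0],ey[1]);
print("ctr",ctr,"yaw from y",yaw,"from x",np.arctan2(ex[1],ex[0]))
X=np.array([np.cos(yaw),np.sin(yaw)]);Y=np.array([-X[1],X[0]])
print("spindle from plate",ctr-85*Y, "img", plane(c,(331,388),98,o), "d0 proj z98",proj(c,[*(ctr-85*Y),98],o))
hsv=cv2.cvtColor(im,cv2.COLOR_RGB2HSV)
m=((hsv[...,2]<85)&(hsv[...,1]>100)).astype(np.uint8);m[:100]=0;m[260:]=0;m[:,:255]=0;m[:,310:]=0
m=cv2.morphologyEx(m,cv2.MORPH_OPEN,np.ones((5,5)))
k=max(cv2.findContours(m,0,2)[0],key=cv2.contourArea);r=cv2.minAreaRect(k);b=cv2.boxPoints(r);print("rib",r)
for z in(90,):
  Q=[plane(c,u,z,o)[:2] for u in b];print(Q,[np.linalg.norm(Q[i]-Q[(i+1)%4]).round(1) for i in range(2)],"ctr",sum(Q)/4)
  print("in mill",[( (q-ctr)@X,(q-ctr)@Y) for q in Q+[sum(Q)/4]])
F=[plane(c,u,47,o)[:2] for u in[(305,115),(297,250)]]
print("foot +x edge mill",[((q-ctr)@X,(q-ctr)@Y) for q in F])
```

```text
[[-0.     0.991  0.13 ]
 [ 0.001  0.13  -0.991]
 [-1.    -0.    -0.001]]
corners [array([443.3, -34.3]), array([569. , -24.7]), array([ 590.2, -320.2]), array([ 462.9, -329.7])] [np.float64(126.1), np.float64(296.3), np.float64(127.7), np.float64(296.0)]
ctr [ 516.35  -177.225] yaw from y 0.06893780097431765 from x 0.07622434615202034
spindle from plate [ 522.20507288 -262.02310211] img [ 520.9 -248.1   98. ] d0 proj z98 [330.2 403.7]
rib ((290.89825439453125, 181.5265655517578), (9.046584129333496, 91.39710998535156), 3.814074993133545)
[array([ 470.4, -128.5]), array([467.7, -66. ]), array([473.7, -65.6]), array([ 476.8, -128.1])] [np.float64(62.6), np.float64(6.0)] ctr [472.15 -97.05]
in mill [(np.float64(-42.48452195048452), np.float64(51.77444852085633)), (np.float64(-40.872908074709265), np.float64(114.31197885836974)), (np.float64(-34.85960640628659), np.float64(114.29772948837955)), (np.float64(-36.072170389777085), np.float64(51.73264586671448)), (np.float64(-38.57230170531437), np.float64(83.02920068358002))]
foot +x edge mill [(np.float64(-32.26460028664988), np.float64(128.6530749470945)), (np.float64(-33.08854815825132), np.float64(22.357350151104313))]
```

Sizes check out: the plate measures 126×296 mm against the nominal 130×300, and the foot edge is at mill x −32.5 against −33. The rib is at about (463.5, −105.2) and mill yaw is about 0.07. Next I grip the rib.

Request:
{"api": "send_rows", "payload": {"moves": [[0,-14,-12.5,3.5],[0,-14,-13,0],[25,0,0,0],[35,0,0,0],[35,0,0,0],[35,0,0,0],[26,0,0,0],[15,0,0,0]], "hand": 1}}

```text
time: 3.82
tool_pos: [462.5, -106.0, 54.7]
tcp_rot: [-2.166, 1.569, 2.617]
contact_force: [-0.3, -0.1, 0.8]
grip_width: 92.0
```

Request:
{"api": "send_rows", "payload": {"moves": [[0,0,0,0],[0,0,0,0],[0,0,0,0],[0,0,0,0],[0,0,0,0],[0,0,0,0]], "hand": 0}}

```text
time: 4.58
tool_pos: [463.1, -107.4, 55.8]
tcp_rot: [1.599, 1.571, 0.096]
contact_force: [-0.0, 0.2, 0.3]
grip_width: 36.5
```

Request:
{"api": "send_rows", "payload": {"moves": [[0,0,0,0],[0,0,0,0],[0,0,0,0],[0,0,0,0]]}}

```text
time: 5.08
tool_pos: [463.0, -107.4, 55.7]
tcp_rot: [-2.738, 1.571, 2.043]
contact_force: [0.1, -0.9, 0.1]
grip_width: 21.8
```

Request:
{"api": "send_rows", "payload": {"moves": [[0,5,0,0],[0,8,0,0],[0,8,0,0],[0,8,0,0],[0,8,0,0],[0,8,0,0],[0,8,0,0],[0,8,0,0]]}}

```text
time: 6.08
tool_pos: [524.4, -103.1, 55.7]
tcp_rot: [-2.628, 1.571, 2.153]
contact_force: [-1.7, 0.2, 1.7]
grip_width: 22.1
```

Request:
{"api": "send_rows", "payload": {"moves": [[0,8,0,0],[0,8,0,0],[0,8,0,0],[0,8,0,0],[0,7,0,0],[0,0,0,0],[0,0,0,0]]}}

```text
time: 6.95
tool_pos: [563.1, -100.5, 55.7]
tcp_rot: [1.533, 1.57, 0.031]
contact_force: [0.6, -0.1, -0.8]
grip_width: 21.9
```

Run:
```python
from h import *
c,o=snap("scene","s2");print(o["tool_pos"],o["contact_force"])
w,o=snap("wrist","w2")
a=cv2.resize(c["image"][170:300,200:370],(510,390))[:,:,::-1];b=cv2.resize(w["image"],(520,390))[:,:,::-1]
cv2.imwrite("pics/m2.png",cv2.resize(np.hstack([a,b]),(800,303)))
```

```text
[ 563.05332976 -100.54132468   55.70663839] [ 0.57966819 -0.06952409 -0.81117541]
```

View pics/m2.png

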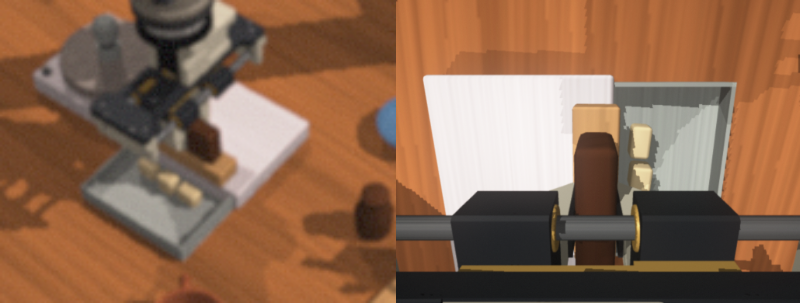

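The scraper is at the plate edge and the three lumps appear to lie in the pan. I'll check their coordinates, then release and rise.

Request:
{"api": "send_rows", "payload": {"moves": [[0,0,0,0],[0,0,0,0],[0,0,0,0],[0,0,0,0],[-20,0,0,0],[-40,0,0,0],[-50,0,0,0],[-50,0,0,0]], "hand": 0.7}}

```text
time: 8.05
tool_pos: [562.5, -100.5, 217.2]
tcp_rot: [-2.207, 1.571, 2.574]
contact_force: [0.9, 0.3, -0.4]
grip_width: 64.2
```

Request:
{"api": "send_rows", "payload": {"moves": [[-20,0,0,0],[0,0,0,0],[0,0,0,0]]}}

```text
time: 8.43
tool_pos: [562.1, -100.4, 234.3]
tcp_rot: [-1.969, 1.568, 2.811]
contact_force: [-0.8, -0.4, 0.3]
grip_width: 64.0
```

Run:
```python
from h import *
c,o=snap("wrist","w3");print(o["tool_pos"],o["time"])
hsv=cv2.cvtColor(c["image"],cv2.COLOR_RGB2HSV)
m=cv2.inRange(hsv,(18,50,120),(35,160,255));m[300:]=0
m=cv2.morphologyEx(m,cv2.MORPH_OPEN,np.ones((3,3)))
ctr=np.array([516.35,-177.2]);X=np.array([.9976,.0689]);Y=np.array([-X[1],X[0]])
for k in cv2.findContours(m,0,2)[0]:
    if cv2.contourArea(k)>60:
        r=cv2.minAreaRect(k);
        for z in (18,):
            q=plane(c,r[0],z,o)[:2]-ctr;print(np.round(r[0]),np.round(r[1]),cv2.contourArea(k),z,q@X,q@Y)
```

```text
[ 562.14678822 -100.36028744  234.28734895] 8.425
[352. 244.] [13. 24.] 289.5 18 83.73607999999999 41.928975
[357. 210.] [23. 16.] 337.5 18 87.50259 73.24313500000001
[356. 178.] [29. 17.] 417.5 18 86.33922999999997 101.389525
```

View pics/w3.png

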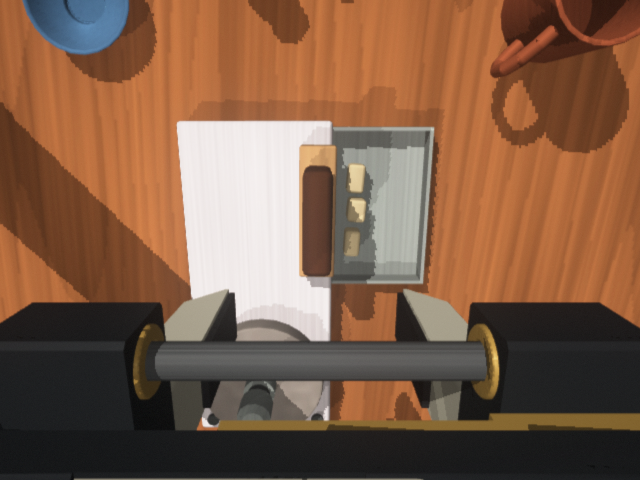

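All three lumps are in the pan at mill x of about 84–88. Next I turn so the wrist camera sits on the ring's side (tool y along −y) and go over the stand.

Request:
{"api": "send_rows", "payload": {"moves": [[0,0,0,10.5],[0,0,0,10.5],[0,0,0,10.5],[0,0,0,10.5],[0,0,0,10.5],[0,0,0,10.5],[0,0,0,10.5],[0,0,0,10.5]], "hand": 1}}

```text
time: 9.48
tool_pos: [562.2, -100.4, 234.0]
tcp_rot: [-0.517, 1.568, 2.792]
contact_force: [0.2, -0.7, -0.1]
grip_width: 91.8
```

Request:
{"api": "send_rows", "payload": {"moves": [[0,-20,5,10],[0,-50,10,0],[0,-50,10,0],[0,-50,10,0],[0,-50,10,0],[0,-50,10,0],[0,-28,2,0],[0,-8,0,0]]}}

```text
time: 10.48
tool_pos: [502.0, 205.6, 234.4]
tcp_rot: [0.239, 1.568, -2.902]
contact_force: [-0.5, 1.1, -0.4]
grip_width: 92.1
```

Request:
{"api": "send_rows", "payload": {"moves": [[0,0,0,0],[0,0,0,0]]}}

```text
time: 10.72
tool_pos: [503.0, 203.2, 235.4]
tcp_rot: [0.677, 1.57, -2.467]
contact_force: [0.4, 0.4, -0.1]
grip_width: 92.0
```

Run:
```python
from h import *
c,o=snap("wrist","w4");print(o["tool_pos"],o["time"]);print(R.from_euler("xyz",o["tcp_rot"]).as_matrix().round(3))
```

```text
[503.01492924 203.15719053 235.38249628] 10.725
[[-0.001 -0.003 -1.   ]
 [-0.    -1.     0.003]
 [-1.     0.     0.001]]
```

View pics/w4.png

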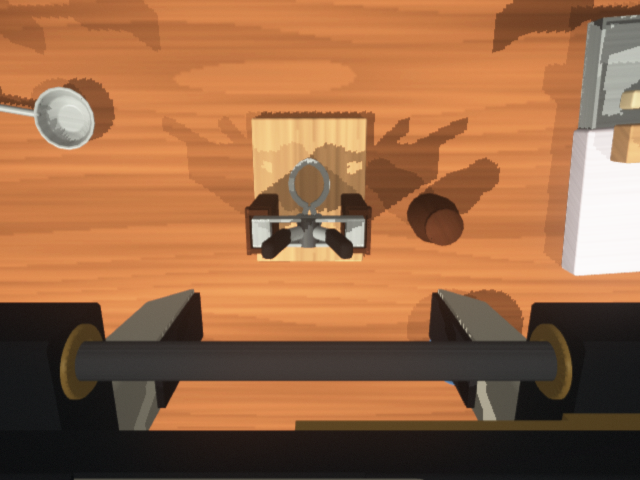

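Wrist view: the stand base top edge runs (252,119)–(367,119), the bar spans x 251–367 near v 217–247, the handle tops are at (272,248) and (344,248), the ring centre is at (309,183), and the spice pot is at (435,220).

Run:
```python
from h import *
c=pickle.load(open("w4.pkl","rb"));o=c["obs"]
f=lambda u,z:plane(c,u,z,o)[:2]
print("base corners",f((252,119),10),f((367,119),10))
print("posts rim outer front",f((247,254),81),f((371,254),81))
print("bar ends back edge z84",f((251,217),84),f((367,217),84),"front",f((251,249),84),f((366,249),84))
print("handles",f((272,248),136),f((345,248),136))
print("ring",f((309,183),30), "ring tip",f((309,159),30))
cv2.imwrite("pics/c4.png",cv2.resize(c["image"][105:270,230:390],None,fx=3.6,fy=3.6,interpolation=2)[:,:,::-1])
```

```text
base corners [580.1 257.3] [579.7 158.8]
posts rim outer front [481.1 255.3] [480.7 161. ]
bar ends back edge z84 [510.5 250.5] [510.1 165.2] front [485.9 251.6] [485.6 165.2]
handles [501.9 230.2] [501.8 184.6]
ring [527.9 208.6] ring tip [547.9 208.4]
```

View pics/c4.png

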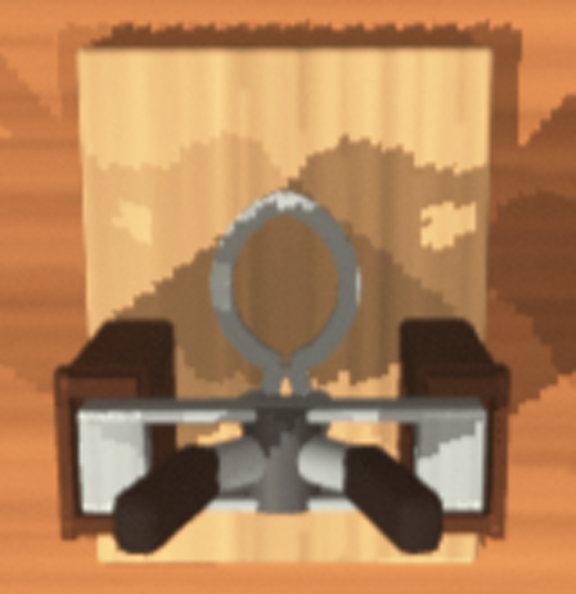

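Stand origin is about (497.5, 208), yaw about 0; base edge, bar, handles and ring agree within 2 mm. Descending to grip at 115 mm.

Request:
{"api": "send_rows", "payload": {"moves": [[10,-4.8,5,0],[25,0,0,0],[30,0,0,0],[30,0,0,0],[25,0,0,0],[15,0,0,0],[4,0,0,0],[0,0,0,0]]}}

```text
time: 11.78
tool_pos: [498.1, 209.2, 97.1]
tcp_rot: [-2.832, 1.57, 0.308]
contact_force: [0.8, 0.4, 0.4]
grip_width: 91.7
```

Request:
{"api": "send_rows", "payload": {"moves": [[0,0,0,0],[0,0,0,0],[0,0,0,0],[0,0,0,0],[0,0,0,0],[0,0,0,0],[0,0,0,0],[0,0,0,0]], "hand": 0}}

```text
time: 12.78
tool_pos: [499.0, 209.1, 98.6]
tcp_rot: [-3.039, 1.567, 0.102]
contact_force: [-1.6, -0.5, 10.9]
grip_width: 33.3
```

Request:
{"api": "send_rows", "payload": {"moves": [[-6,0,0,0],[-12,0,0,0],[-20,0,0,0],[-25,0,0,0],[-25,0,0,0],[-20,0,0,0],[-12,0,0,0],[0,0,0,0]]}}

```text
time: 13.78
tool_pos: [498.0, 209.3, 217.4]
tcp_rot: [-2.8, 1.569, 0.34]
contact_force: [-0.1, -0.1, -2.5]
grip_width: 33.2
```

Request:
{"api": "send_rows", "payload": {"moves": [[0,0,0,0],[0,0,0,0]]}}

```text
time: 14.02
tool_pos: [497.4, 209.1, 215.8]
tcp_rot: [0.211, 1.569, -2.932]
contact_force: [0.2, -0.1, -3.4]
grip_width: 33.2
```

Run:
```python
from h import *
c,o=snap("wrist","w5");print(o["tool_pos"],o["time"],o["contact_force"],o["grip_width"]);print(R.from_euler("xyz",o["tcp_rot"]).as_matrix().round(3))
s,_=snap("side","s5")
p=proj(s,[500,208,150]);u,v=map(int,p)
b=s["image"][v-75:v+75,u-80:u+80]
a=cv2.resize(c["image"][100:400,160:480],(400,375))[:,:,::-1]
cv2.imwrite("pics/m5.png",np.hstack([a,cv2.resize(b,(400,375),interpolation=2)[:,:,::-1]]))
```

```text
[497.38006004 209.0562835  215.81167129] 14.025 [ 0.2053469  -0.11051842 -3.42834298] 33.23444555937369
[[-0.002 -0.001 -1.   ]
 [-0.    -1.     0.001]
 [-1.     0.     0.002]]
```

View pics/m5.png

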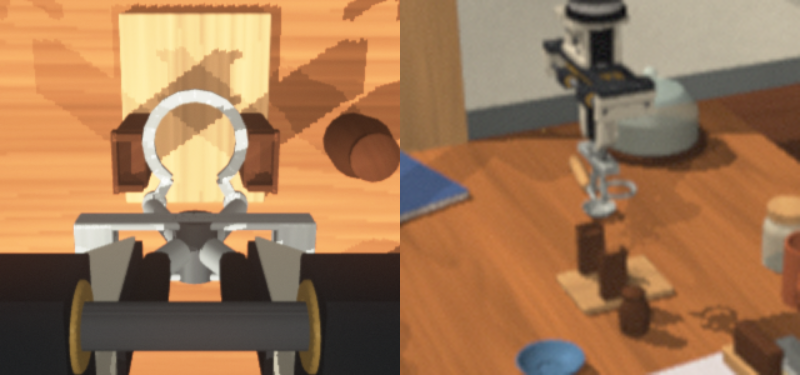

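The ring is spread and visible (crop centre (195,143), inner radius about 41, i.e. full-image (316,214), r 33 px, depth about 227 mm, as expected). I'll fit it precisely and work out the move.

```bash
cat >> h.py <<'E'
def ringfit(c,c0=(316,214)):
    s=cv2.GaussianBlur(cv2.cvtColor(c["image"],cv2.COLOR_RGB2HSV),(3,3),0)[...,1].astype(float)
    rr=np.arange(22,46,.25);pts=[]
    for a in np.deg2rad(np.arange(-215,36,3)):
        u=(c0[0]+rr*np.cos(a)).astype(np.float32);v=(c0[1]+rr*np.sin(a)).astype(np.float32)
        p=cv2.remap(s.astype(np.float32),u[None],v[None],1)[0]
        k=np.where(p<60)[0]
        if len(k):pts.append((u[k[0]],v[k[0]]))
    return cv2.fitEllipse(np.array(pts,np.float32)),len(pts)
def totool(c,uv,depth_toolx):
    M=np.array(c["mount"]);d=M[:3,:3]@np.linalg.inv(c["K"])@np.array([*uv,1.]);p=M[:3,3]
    return p+d*(depth_toolx-p[0])/d[0]
E
python3 - <<'E'
from h import *
c=pickle.load(open("w5.pkl","rb"));o=c["obs"]
e,n=ringfit(c);print(e,n)
for dx in (66,68,70):
    t=totool(c,e[0],dx);print(dx,t,"radius px expected",428.9*17.5/np.dot(np.array(c["mount"])[:3,2],t-np.array(c["mount"])[:3,3]))
Rw=R.from_euler("xyz",o["tcp_rot"]).as_matrix();t=totool(c,e[0],68);print("ring world",o["tool_pos"]+Rw@t)
E
```

```text
((315.6520080566406, 212.63070678710938), (62.988250732421875, 65.39550018310547), 86.27332305908203) 84
66 [ 66.           0.24026938 -28.24476363] radius px expected 32.975974150433366
68 [ 68.           0.23741022 -27.83201055] radius px expected 32.68355671474237
70 [ 70.           0.23455107 -27.41925748] radius px expected 32.396279771429846
ring world [525.09280142 208.75532404 147.76322852]
```

Request:
{"api": "send_rows", "payload": {"moves": [[0,20,0,0],[0,40,0,0],[0,50,0,0],[0,50,0,0],[0,50,0,0],[0,50,0,0],[0,50,0,0],[0,50,0,0]]}}

```text
time: 15.12
tool_pos: [496.5, -153.4, 216.8]
tcp_rot: [1.859, 1.571, -1.284]
contact_force: [0.7, 0.3, -2.4]
grip_width: 33.0
```

Request:
{"api": "send_rows", "payload": {"moves": [[0,50,0,0],[0,35,0,0],[0,20,3,0],[0,6,0,0],[10,0,0,0],[8,0,0,0],[0,0,0,0],[0,0,0,0]]}}

```text
time: 16.12
tool_pos: [494.4, -261.3, 198.8]
tcp_rot: [-2.702, 1.571, 0.439]
contact_force: [0.9, 0.4, -2.9]
grip_width: 33.1
```

Run:
```python
from h import *
c,o=snap("wrist","w6");print(o["tool_pos"],o["time"],o["contact_force"],o["grip_width"]);print(R.from_euler("xyz",o["tcp_rot"]).as_matrix().round(3))
print(ringfit(c))
for z in(98,93):print(proj(c,[522.2,-262,z],o))
s,_=snap("side","s6");u,v=map(int,proj(s,[522,-262,110]))
a=cv2.resize(c["image"][130:310,220:412],(480,450),interpolation=2)[:,:,::-1]
b=cv2.resize(s["image"][v-70:v+70,u-50:u+50],(320,450),interpolation=2)[:,:,::-1]
print(u,v)
cv2.imwrite("pics/m6.png",np.hstack([a,b]))
```

```text
[ 494.39934408 -261.29026525  198.80306771] 16.125 [ 0.88402339  0.43148481 -2.9293737 ] 33.06512419580615
[[ 0.    -0.001 -1.   ]
 [ 0.    -1.     0.001]
 [-1.    -0.    -0.   ]]
(((316.0, 214.0), (43.999996185302734, 44.0), 129.19366455078125), 84)
[316.5 201.8]
[316.5 200.4]
349 304
```

View pics/m6.png

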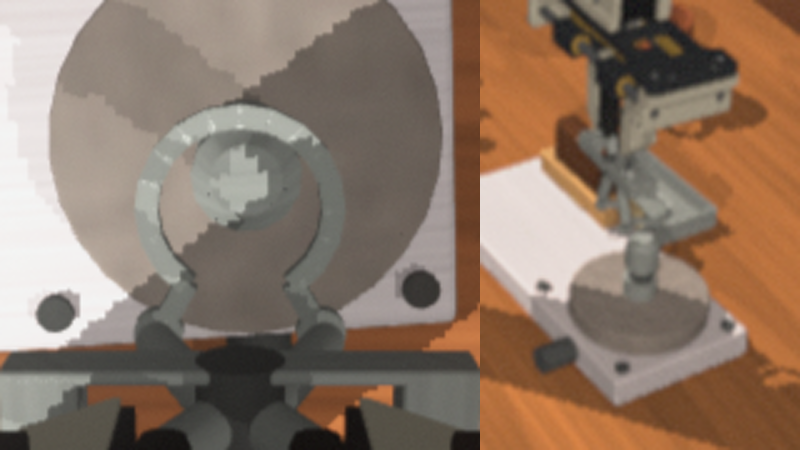

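Crop: ring outer edges 136–345 (centre about 241), and spindle shoulder circle 192–300 (centre about (246,180)). The ring needs a shift of roughly 1–2 mm. I'll refine with circle detection.

Run:
```python
from h import *
c=pickle.load(open("w6.pkl","rb"));o=c["obs"]
x0,y0,k=270,160,5
g=cv2.GaussianBlur(cv2.resize(cv2.cvtColor(c["image"],cv2.COLOR_RGB2GRAY)[y0:270,x0:370],None,fx=k,fy=k,interpolation=2),(7,7),0)
for nm,lo,hi,p in(("shoulder",20.5,24.5,12),("inner",30.5,35,12),("outer",40,46,12)):
    h=cv2.HoughCircles(g,cv2.HOUGH_GRADIENT,1,10,param1=50,param2=p,minRadius=int(lo*k),maxRadius=int(hi*k))
    if h is not None:
        for q in h[0][:4]:print(nm,(q[0]+.5)/k+x0-.5,(q[1]+.5)/k+y0-.5,q[2]/k)
# row/column gradient profiles through the spindle shoulder
G=cv2.cvtColor(c["image"],cv2.COLOR_RGB2GRAY).astype(int)
for v in(196,200,204,208):print(v,G[v,274:360].tolist())
```

```text
shoulder 306.3 215.1 23.84
inner 316.3 213.1 32.0
inner 314.3 212.9 31.9
inner 315.5 215.5 34.44
inner 316.7 211.1 33.120003
outer 315.3 214.9 43.4
outer 316.1 212.1 40.78
outer 314.1 213.1 41.0
outer 317.5 214.7 42.06
196 [157, 155, 156, 156, 157, 157, 157, 156, 157, 158, 156, 156, 157, 158, 162, 158, 159, 157, 159, 158, 156, 154, 152, 152, 156, 154, 150, 150, 151, 150, 148, 149, 151, 153, 153, 152, 153, 155, 171, 174, 175, 175, 175, 173, 175, 176, 177, 175, 170, 125, 111, 110, 111, 111, 111, 112, 110, 107, 101, 100, 101, 104, 104, 104, 104, 104, 104, 104, 105, 108, 111, 111, 111, 111, 111, 112, 111, 111, 112, 110, 107, 102, 104, 102, 102, 100]
200 [159, 157, 158, 158, 158, 158, 157, 157, 158, 157, 155, 154, 154, 154, 154, 158, 158, 158, 161, 162, 162, 163, 163, 164, 162, 161, 160, 159, 158, 157, 153, 150, 150, 151, 167, 169, 171, 166, 170, 172, 170, 172, 173, 173, 173, 174, 174, 175, 175, 173, 172, 175, 170, 123, 111, 112, 112, 112, 112, 107, 103, 106, 108, 107, 106, 105, 103, 105, 102, 102, 102, 104, 109, 110, 110, 112, 110, 111, 112, 111, 110, 109, 106, 101, 101, 100]
204 [160, 177, 178, 180, 181, 181, 190, 193, 192, 170, 143, 152, 155, 157, 157, 159, 159, 161, 162, 163, 165, 163, 162, 164, 163, 164, 165, 166, 165, 167, 170, 172, 174, 174, 176, 177, 177, 178, 178, 178, 178, 178, 177, 177, 177, 178, 179, 178, 179, 178, 178, 180, 173, 129, 115, 114, 113, 113, 111, 107, 107, 106, 104, 105, 106, 105, 106, 102, 101, 101, 101, 101, 99, 96, 107, 111, 111, 110, 111, 111, 111, 111, 111, 102, 96, 98]
208 [170, 176, 178, 179, 179, 180, 180, 178, 173, 157, 151, 156, 158, 159, 158, 161, 162, 161, 161, 163, 164, 165, 163, 166, 169, 169, 168, 165, 163, 150, 162, 159, 156, 158, 171, 175, 175, 175, 174, 175, 175, 176, 176, 176, 176, 174, 177, 175, 175, 172, 171, 168, 141, 115, 110, 111, 111, 107, 104, 105, 105, 107, 107, 107, 105, 104, 102, 101, 100, 100, 99, 98, 97, 89, 106, 110, 110, 111, 111, 110, 111, 109, 108, 104, 99, 98]
```

Run:
```python
from h import *
c=pickle.load(open("w6.pkl","rb"));o=c["obs"]
im=c["image"].astype(float);rb=im[...,0]/np.maximum(im[...,2],1)
rb=cv2.GaussianBlur(rb.astype(np.float32),(3,3),0)
for v in(196,206):print(v,rb[v,285:352].round(2).tolist())
m=(rb<1.1).astype(np.uint8)*255
x0,y0=268,160
cr=m[y0:262,x0:366];st=cv2.resize(np.clip((rb[y0:262,x0:366]-.9)*400,0,255).astype(np.uint8),None,fx=4,fy=4)
cv2.imwrite("pics/m7.png",np.hstack([st,cv2.resize(cr,None,fx=4,fy=4,interpolation=0)]))
```

```text
196 [1.0299999713897705, 1.0299999713897705, 1.059999942779541, 1.100000023841858, 1.149999976158142, 1.1799999475479126, 1.1799999475479126, 1.190000057220459, 1.1799999475479126, 1.1799999475479126, 1.1699999570846558, 1.1299999952316284, 1.0800000429153442, 1.0399999618530273, 1.0299999713897705, 1.0399999618530273, 1.0399999618530273, 1.0399999618530273, 1.0399999618530273, 1.0399999618530273, 1.0299999713897705, 1.0299999713897705, 1.0299999713897705, 1.0299999713897705, 1.0299999713897705, 1.0299999713897705, 1.0299999713897705, 1.0299999713897705, 1.0299999713897705, 1.0299999713897705, 1.0299999713897705, 1.0299999713897705, 1.0299999713897705, 1.0299999713897705, 1.0299999713897705, 1.0299999713897705, 1.0299999713897705, 1.0299999713897705, 1.0299999713897705, 1.0299999713897705, 1.0399999618530273, 1.0399999618530273, 1.0299999713897705, 1.0299999713897705, 1.0399999618530273, 1.0399999618530273, 1.0299999713897705, 1.0299999713897705, 1.0299999713897705, 1.0299999713897705, 1.0299999713897705, 1.0299999713897705, 1.0399999618530273, 1.0399999618530273, 1.059999942779541, 
[... 875 characters left out ...]
7705, 1.0299999713897705, 1.0299999713897705, 1.0299999713897705, 1.0299999713897705, 1.0299999713897705, 1.0299999713897705, 1.0399999618530273, 1.0399999618530273, 1.0399999618530273, 1.0399999618530273, 1.0399999618530273, 1.0399999618530273, 1.0399999618530273, 1.0399999618530273, 1.0399999618530273, 1.0399999618530273, 1.0299999713897705, 1.0299999713897705, 1.0299999713897705, 1.0299999713897705, 1.0399999618530273, 1.0399999618530273, 1.0800000429153442, 1.1399999856948853, 1.1799999475479126, 1.190000057220459, 1.190000057220459, 1.190000057220459, 1.190000057220459, 1.1699999570846558, 1.1100000143051147, 1.059999942779541, 1.0399999618530273, 1.0399999618530273, 1.0399999618530273]
```

View pics/m7.png

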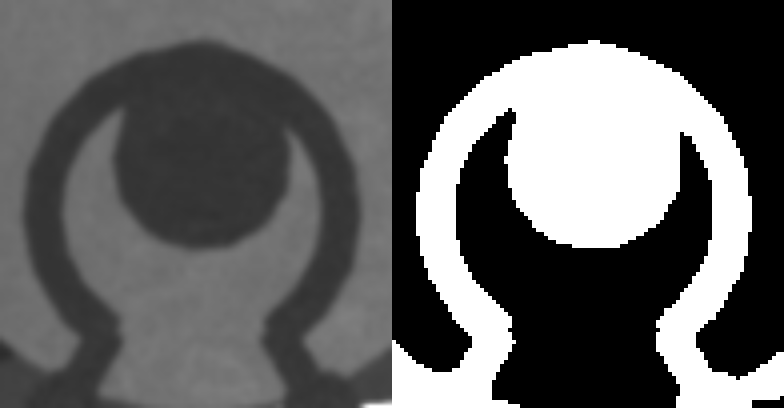

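```bash
cat >> h.py <<'E'
def edges(c,c0,angs,r0,r1,rising):
    im=c["image"].astype(float);rb=cv2.GaussianBlur((im[...,0]/np.maximum(im[...,2],1)).astype(np.float32),(3,3),0)
    rr=np.arange(r0,r1,.1);P=[]
    for a in np.deg2rad(angs):
        u=(c0[0]+rr*np.cos(a)).astype(np.float32);v=(c0[1]+rr*np.sin(a)).astype(np.float32)
        p=cv2.remap(rb,u[None],v[None],1)[0];k=np.where(p>1.1 if rising else p<1.1)[0]
        if len(k) and k[0]>0:P.append((u[k[0]],v[k[0]]))
    return np.array(P,float)
def circ(P):
    from scipy.optimize import least_squares
    s=least_squares(lambda q:np.hypot(P[:,0]-q[0],P[:,1]-q[1])-q[2],[*P.mean(0),30],loss="soft_l1")
    return s.x.round(2),np.abs(s.fun).max().round(2),len(P)
E
python3 - <<'E'
from h import *
c=pickle.load(open("w6.pkl","rb"));o=c["obs"]
sp=circ(edges(c,(318,200),np.arange(0,181,4),15,28,True));print("shoulder",sp)
ro=circ(edges(c,(316,214),np.arange(-200,21,4),36,50,True));print("ring outer",ro)
ri=circ(edges(c,(316,214),np.r_[np.arange(-10,31,3),np.arange(150,191,3)],26,40,False));print("ring inner sides",ri)
tx=o["tool_pos"][2]-93
S=totool(c,sp[0][:2],tx)
for dx in(68,70):
    t=totool(c,ro[0][:2],dx);print(dx,"ring tool",t,"spindle tool",S,"shift",S-t)
E
```

```text
shoulder (array([317.97, 199.89,  22.  ]), np.float64(0.37), 46)
ring outer (array([315.53, 212.72,  41.93]), np.float64(1.02), 56)
ring inner sides (array([315.49, 212.11,  32.41]), np.float64(0.25), 28)
68 ring tool [ 68.           0.1728321  -27.78242582] spindle tool [105.80306771   1.62984976 -28.07126547] shift [37.80306771  1.45701766 -0.28883965]
70 ring tool [ 70.           0.16939788 -27.3692451 ] spindle tool [105.80306771   1.62984976 -28.07126547] shift [35.80306771  1.46045188 -0.70202037]
```

Request:
{"api": "send_rows", "payload": {"moves": [[0,1.5,-0.5,0],[8,0,0,0],[8,0,0,0],[8,0,0,0],[6,0,0,0],[4,0,0,0],[0,0,0,0],[0,0,0,0]]}}

```text
time: 17.23
tool_pos: [494.8, -263.4, 164.9]
tcp_rot: [2.684, 1.57, -0.459]
contact_force: [-0.1, 0.3, -0.6]
grip_width: 33.0
```

Run:
```python
from h import *
c,o=snap("wrist","w8");print(o["tool_pos"],o["time"],o["contact_force"],o["grip_width"])
sp=circ(edges(c,(318,205),np.arange(0,181,4),15,32,True));print("shoulder",sp)
ro=circ(edges(c,(316,214),np.arange(-200,21,4),36,50,True));print("ring outer",ro)
ri=circ(edges(c,(316,214),np.r_[np.arange(-10,31,3),np.arange(150,191,3)],28,40,False));print("inner",ri)
S=totool(c,sp[0][:2],o["tool_pos"][2]-93);t=totool(c,ro[0][:2],70);print(S-t)
```

```text
[ 494.81934085 -263.4385438   164.9474989 ] 17.225 [-0.09510894  0.33131311 -0.63525482] 32.95115521979849
shoulder (array([314.49, 211.13,  25.11]), np.float64(0.51), 39)
ring outer (array([315.53, 212.92,  41.91]), np.float64(0.37), 56)
inner (array([315.45, 211.77,  32.5 ]), np.float64(0.23), 28)
[ 1.9474989  -0.56823966 -0.58931359]
```

Request:
{"api": "send_rows", "payload": {"moves": [[0,-0.5,-0.4,0],[4,0,0,0],[5,0,0,0],[5,0,0,0],[0,0,0,0],[0,0,0,0]]}}

```text
time: 18.02
tool_pos: [495.1, -262.9, 150.7]
tcp_rot: [-2.438, 1.571, 0.703]
contact_force: [0.3, -0.9, -2.2]
grip_width: 33.0
```

```bash
cat > chk.py <<'E'
import sys
from h import *
c,o=snap("wrist",sys.argv[1]);print(o["tool_pos"],o["time"],o["contact_force"],o["moment"].round(2),o["grip_width"])
sp=circ(edges(c,(315,212),np.arange(0,181,4),15,33,True));print("spindle",sp)
ri=circ(edges(c,(316,214),np.r_[np.arange(-10,31,3),np.arange(150,191,3)],29,40,False));print("inner",ri)
print("shift",totool(c,sp[0][:2],o["tool_pos"][2]-93)-totool(c,ri[0][:2],70))
E
python3 chk.py w9
```

```text
[ 495.10974661 -262.87074872  150.69984601] 18.025 [ 0.30889787 -0.88414658 -2.16973064] [-0.02  0.18  0.05] 33.03483342546348
spindle (array([315.57, 217.34,  26.4 ]), np.float64(0.55), 43)
inner (array([315.45, 211.76,  32.56]), np.float64(0.26), 28)
shift [-12.30015399   0.0814973    0.39782402]
```

Request:
{"api": "send_rows", "payload": {"moves": [[5,0,0,0],[5,0,0,0],[3,0,0,0],[1.5,0,0,0],[0,0,0,0],[0,0,0,0],[0,0,0,0]]}}

```text
time: 18.95
tool_pos: [495.1, -262.9, 136.3]
tcp_rot: [2.711, 1.571, -0.432]
contact_force: [-0.2, -0.6, -2.7]
grip_width: 33.4
```

```bash
python3 chk.py w10
python3 - <<'E'
from h import *
from plant import get_obs
o=get_obs();print(o["tool_pos"])
s,_=snap("side","s10");q,_=snap("scene","q10")
w=pickle.load(open("w10.pkl","rb"));b=[]
for c in(s,q):
    u,v=map(int,proj(c,[522,-263,70]));print(u,v,[proj(c,[522,-263,z]).tolist() for z in(66,98)])
    b.append(cv2.resize(c["image"][v-30:v+30,u-40:u+40],(400,300),interpolation=2)[:,:,::-1])
b.append(cv2.resize(w["image"][130:310,200:440],(400,300))[:,:,::-1])
ctr=np.array([516.35,-177.2])
l=cv2.resize(q["image"][215:285,225:318],(400,300),interpolation=2)[:,:,::-1]
cv2.imwrite("pics/m10.png",np.vstack([np.hstack(b[:2]),np.hstack([b[2],l])]))
E
```

```text
[ 495.12521191 -262.85691873  136.33838195] 18.95 [-0.24415481 -0.56508042 -2.68250458] [-0.05  0.18  0.  ] 33.371722024346376
spindle (array([315.55, 223.93,  28.43]), np.float64(0.45), 12)
inner (array([315.5 , 212.15,  32.48]), np.float64(0.17), 17)
shift [-26.66161805   0.06505018   0.28909642]
[ 495.13235432 -262.84985446  136.33299112]
349 316 [[349.0, 318.0], [349.7, 308.0]]
245 186 [[246.0, 187.5], [244.5, 178.7]]
```

View pics/m10.png

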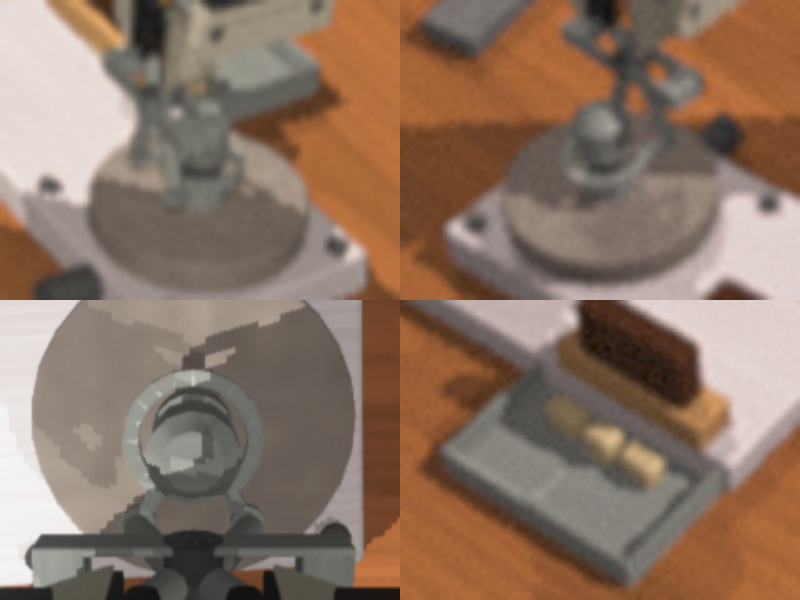

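Final view: the ring is round the groove (scene ring centre at about (246.5,188) px, predicted (246,187.5) for z = 66), the force is unchanged from free hover, and the lumps are in the pan. Handing in.

```bash
python3 -c "
from plant import *
print(close_job())"
```

```text
the job is handed in; nothing more can be done
None
```

I handed the job in at about 19 s of the 54 s allowed; the hand-in reports no verdict. I pushed the three lumps into the catch pan with the scraper. I then lifted the pliers from the stand, squeezed them fully, and lowered the spread ring over the spindle to the groove.

Last checks before handing in:
- **Lumps:** they sat at mill x of about 84–88 mm and y of about 42–101 mm, inside the pan. The last image still shows them there.
- **Ring centring:** the ring was within about 0.3 mm of the spindle axis in the wrist image.
- **Ring height:** it was about 66 mm, with 1–2 mm of uncertainty because I was not sure exactly how high on the handles the grip sits. The scene camera agreed to about 0.5 px.
- **Grip and tilt:** the opening was 33.4 mm, which means the pliers are fully squeezed, and they were upright.
- **Contact with the mill:** the force at the wrist was −2.7 N, about the pliers' own weight and the same as when hovering free, so I saw no sign of contact.

**Disagreements:** the first triangulated spindle position was off by up to 4–5 mm from the wrist-camera one. I used the wrist view, and two small corrections brought the ring on axis. No check failed.

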